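# Turn the wax scraper round in its guard by way of the spring clip

## Task

On the temple's lamp counter the wax scraper was put away the wrong way round: its handle is in the metal guard channel and its blade sticks out. Take it by the blade half, press it down level into the spring clip and let go; then take it by the handle half, lift it out, and lay it flat in the guard with the blade inside near the closed end and the handle sticking out of the open end. Leave the brush lying where it is.

Things in the scene. Friction and masses are not known exactly. Their poses are not given: they have to be found in the camera images.
- scraper: Wax scraper, straight flat-sided bar 250 long, 14 wide, 16 high, 0.09-0.18 kg, balanced near the middle. (All mm.) Origin: mid-length, underside; x to the blade, z up. Dark wooden handle x -125..55, dark steel ferrule 55..80, thin brass blade 80..125 (24 wide, 4 thick, half height). Blade half x>0, handle half x<0. Starts level in the guard, blade out of the mouth; free to grasp beyond x about 45.
- guard: Fixed metal channel on wooden feet, open above and at -x (mouth x -90), closed at +x (x 90). (All mm.) Origin: centre of underside, on the counter; z up. Inside 44 wide (no finger room beside the bar), floor at z 40, wall tops z 64. Put away properly, the scraper's underside is at z 40, blade to the closed end, its origin near x -50 (tip 15 short of the end), handle out of the mouth.
- clip: Fixed spring clip, dark base 70x80, two sprung brass jaws flared at the top (z 87, 34 apart). (All mm.) Origin: centre of underside, on the counter. The bar is held along clip x, either way round, middle over the origin, underside on the seat at z 50; jaws span x -18..18. Throat 10 wide at z 68; polished jaws yield. Pushing down in or pulling straight up out takes about 2 to 8 N.
- brush: Bystander: counter brush lying on the counter, dark wooden handle, grey bristles, 190 long, 26 wide, 20 high (mm). Origin: underside; x towards the bristles. Not to be moved.
Mind the look-alikes: they are no part of the job. What is shaped like the clip but green, red or turquoise is not meant.

How it is judged:
On the way, in this order (a step that is already met when the one before it is completed fails the run):
1. the scraper lies level in the spring clip, past the jaws' throat, its middle within 25 mm of the clip's, and the fingers have let go of it (x of scraper in the frame of clip between -0.025 and 0.025 m and y of scraper in the frame of clip between -0.008 and 0.008 m and z of scraper in the frame of clip between 0.045 and 0.056 m and angle between the x axis of scraper and the x axis of clip, either way round below 0.2 rad and contact force between the fingers and scraper below 0.1 N), for 0.2 s.
2. the scraper is held by the fingers on its handle half and lifted at least 30 mm clear of the clip's seat (contact force between the fingers and scraper above 0.5 N and x of the grasp point in the frame of scraper below -0.02 m and height (world z) of scraper above 0.08 m), for 0.1 s.
At the end, for the whole second after the job is handed in: The scraper lies at rest and level (within about 6 degrees) on the guard's floor between its walls, along the channel within 11 degrees, blade towards the closed end with its tip no more than about 43 mm from the closed end, handle out of the mouth (x of guard in the frame of scraper between 0.022 and 0.075 m and y of scraper in the frame of guard between -0.018 and 0.018 m and z of scraper in the frame of guard between 0.034 and 0.05 m and angle between the x axis of scraper and the x axis of guard, either way round below 0.2 rad and angle between scraper's own x axis and vertical between 1.47 and 1.67 rad and linear speed of scraper below 0.02 m/s); the robot touches nothing.
It fails at once if the brush is moved by more than 20 mm (distance of brush from where it was at the start of the episode above 0.02 m).
It also fails if it takes over 64 s, if anything falls off the work surface, if the arm or the gripper's body presses on something with over 40 N, if the wrist force passes 120 N, or if a joint passes its speed limit or range.

## Robot

A 6-joint arm with a two-finger parallel gripper is mounted at the origin on the work surface. World frame = base frame: x ahead of the robot, y to its left, z up, the work surface at z = 0. Lengths are in m, angles in rad, forces in N, time in s.
With the tool pointing down it reaches from about 0.3 to 0.875 m from the base axis. Payload 6.4 kg.
Tool frame: the origin (TCP) lies at the very end of the fingers, on their centre line; the grasp point (between the pads) lies 19 mm behind it (ctrl.tcp_to_grasp is the distance from the TCP to the grasp point, in m); z points along the fingers, y is the direction in which the jaws open and shut (so a half turn about z gives the same grasp; the last joint's range is limited). The gripper opens to 85 mm and grips with 20 to 120 N. Pads are 22 mm wide; open, the fingers measure 114 mm over their backs; the gripper's body (76 mm by 85 mm) begins 54 mm behind the grasp point. The pads swing forward as they close: fully open they stand 13 mm farther back than shut.
Start: joints at [-1.522, 0.181, 1.607, -0, 1.354, -0.206], TCP at [0.145, -0.556, 0.231] pointing down, gripper open.
Joint ranges: [-2.99, 2.99], [-0.89, 2.07], [0.3, 2.58], [-1.14, 4.28], [0, 2.63], [-3.12, 3.12]. Speed limits (rad/s): [2.57, 2.57, 3.01, 3.14, 3.14, 3.14].

## Interface

Orientations are given as a unit quaternion [w, x, y, z].
In Python, from bench import ctrl gives the robot as it stands. The module is installed in compiled form; this text tells all that it offers.
- The arm moves only by the tool drive_tool, never from a script. Its argument "deltas" is a list of rows, each an object with "slide": the shift along the tool's x, y, z as a fraction of full scale, a list of three; "delta_rot": the turn, a rotation vector about the tool's x, y, z as a fraction of full scale, a list of three; "hand": the opening, from 0 (shut) to 1 (fully open). In form: [{"slide": [tx, ty, tz], "delta_rot": [wx, wy, wz], "hand": hand}, ...]. A call has exactly 5 rows; each row shifts and turns the commanded pose from where the row before left it, along the tool's axes as they then stand; what a row does not reach is not made up. Full scale, the value 1, is 50 mm for a shift and 180 degrees for a turn. A row lasts 1/8 s, in which the tool goes at most 62.5 mm and 10.7 degrees, less where a joint would pass 70% of its speed; a pose out of reach is approached as far as the arm can. A call with a number of a shift or a turn outside -1 to 1 is refused whole. A call with a gripper value outside its range is refused whole. The fingers move at their own pace and stop on an object; the grip force is fixed at half the most. Time passes only in rows, so rows that do not move let the fingers close, or fill a call up. It gives the time, the measured TCP pose, the force and the opening at its end, in the units of the state.
- ctrl.get_obs(): the state, without advancing time (a new reading comes with each control period).
- ctrl.camera(name): name is "scene" or "top"; returns a dict with "frame" (480x640x3 uint8, red, green, blue), "mtx" (3x3 intrinsics, pixels), "R" (3x3) and "t" (3): a world point X has camera coordinates R X + t. Camera axes: x right, y down, z forward; pixel columns grow to the right and rows downward; lengths in m; the calibration is good to about 2 mm. A picture is of the moment at which its call begins. There is no depth.
- ctrl.hand_in(): hands the job in, once; it reports no verdict.
The state is a dict: "time_s": time; "q": joint angles; "dq": joint speeds; "joint_efforts": joint torques, N m; "eef_pos": TCP position; "eef_rot": TCP orientation; "wrist_force": force on the tool from outside, world axes, zero at the start; "torque": the same for the moment, N m; "opening": opening from 0.0 (shut) to 1.0 (fully open).
Only numpy, scipy, OpenCV 4.12 (cv2) and the standard library are available. Lean on these libraries where they do the work, as an engineer would, in place of code of your own. Each camera call takes 0.05 s, during which the arm holds its last target.

## Working session

There is one attempt and no reset: what is moved stays moved. The work goes in short steps, Python scripts to look and compute and a tool call to move; the robot and the scene stay as the last step left them, time stands still between calls to the robot, and variables do not carry over. Pictures are saved under pics/ and viewed, and the job is handed in when it is done.

Besides the shell and the picture viewer there is one more tool, called after ">>>" by a JSON object that holds its "method" and its "body", one argument or row to a line. drive_tool: Moves the arm, as the interface text tells. Its arguments: {"type":"object","properties":{"deltas":{"type":"array","items":{"type":"object","properties":{"slide":{"type":"array","items":{"type":"number"}},"delta_rot":{"type":"array","items":{"type":"number"}},"hand":{"type":"number"}}}}},"required":["deltas"]}

```bash
mkdir -p pics; python3 - <<'E'
from bench import ctrl
import cv2,numpy as np,pickle
o=ctrl.get_obs();print(o, ctrl.tcp_to_grasp)
d={}
for n in("scene","top"):
    c=ctrl.camera(n);cv2.imwrite(f"pics/{n}0.png",c["frame"][:,:,::-1]);d[n]=c
    print(n,c["mtx"],c["R"],c["t"])
pickle.dump(d,open("cams.pkl","wb"))
E
```

```text
{'time_s': 0.0, 'q': array([-1.52227726e+00,  1.81558583e-01,  1.60798972e+00,  6.02643546e-06,
        1.35374832e+00, -2.06302849e-01]), 'dq': array([-0.00021239, -0.00076395, -0.0001103 , -0.00146987, -0.00021201,
        0.00017792]), 'joint_efforts': array([-1.33171612e-03, -4.44873726e+01, -3.51338446e+01, -3.38167310e-04,
        9.09426453e-03, -1.48156943e-05]), 'eef_pos': array([ 0.14493305, -0.55588862,  0.2303831 ]), 'eef_rot': array([-8.49104380e-04,  9.91893921e-01,  1.27065821e-01,  7.00779193e-05]), 'wrist_force': array([ 0.46095303, -0.55188353, -0.20163344]), 'torque': array([-0.0008288 , -0.03257201, -0.0296267 ]), 'opening': 0.9977922178301097} 0.0187
scene [[576.62600592   0.         314.84678562]
 [  0.         576.62600592 242.39620393]
 [  0.           0.           1.        ]] [[ 0.26732858  0.9634982  -0.01437521]
 [ 0.57075425 -0.17034376 -0.80325749]
 [-0.77638587  0.20652897 -0.59545845]] [-0.23592937 -0.30718679  1.47326787]
top [[533.88240366   0.         327.62549366]
 [  0.         533.88240366 245.53535403]
 [  0.           0.           1.        ]] [[-0.01974733 -0.99908513 -0.03793344]
 [-0.98658423  0.02562185 -0.16122988]
 [ 0.1620543   0.03424067 -0.9861876 ]] [0.10401468 0.65675445 0.93850556]
```

View pics/scene0.png

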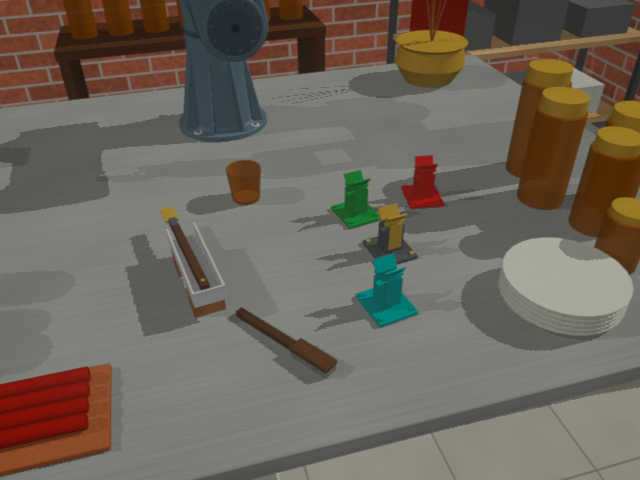

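View pics/top0.png

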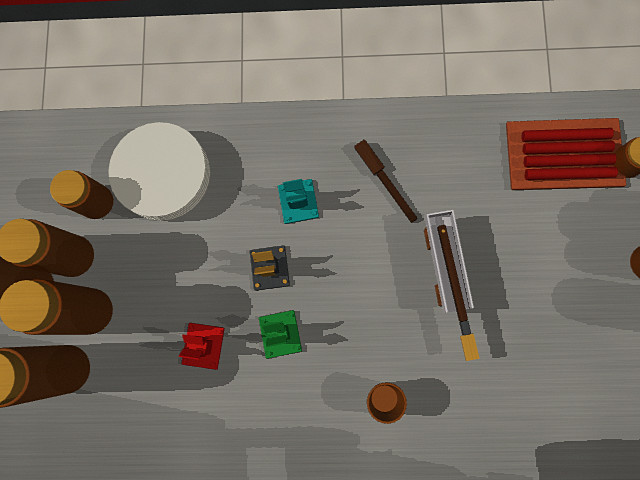

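The scene view shows the guard at about (195,270), the gold-jawed clip at (390,235), and the brush at (285,340). In the top view these are at (450,260), (270,267) and (388,180), and the blade tip is near (471,358). I'll zoom in on both.

```bash
python3 - <<'E'
import cv2
a=cv2.imread("pics/top0.png")
cv2.imwrite("pics/t_g.png",cv2.resize(a[200:370,400:520],None,fx=3.5,fy=3.5,interpolation=2))
b=a[230:310,230:310]; cv2.imwrite("pics/t_c.png",cv2.resize(b,None,fx=7,fy=7,interpolation=2))
s=cv2.imread("pics/scene0.png")
cv2.imwrite("pics/s_g.png",cv2.resize(s[200:320,140:240],None,fx=5,fy=5,interpolation=2))
E
```

```text
(no output)
```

View pics/t_g.png

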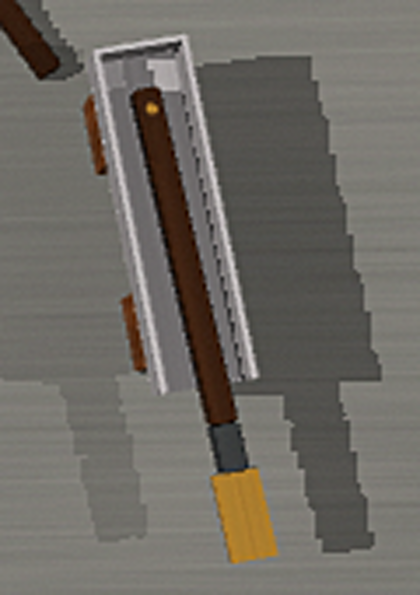

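View pics/t_c.png

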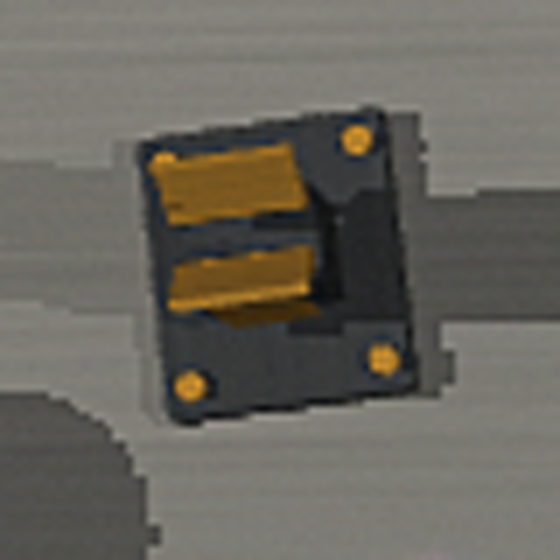

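View pics/s_g.png

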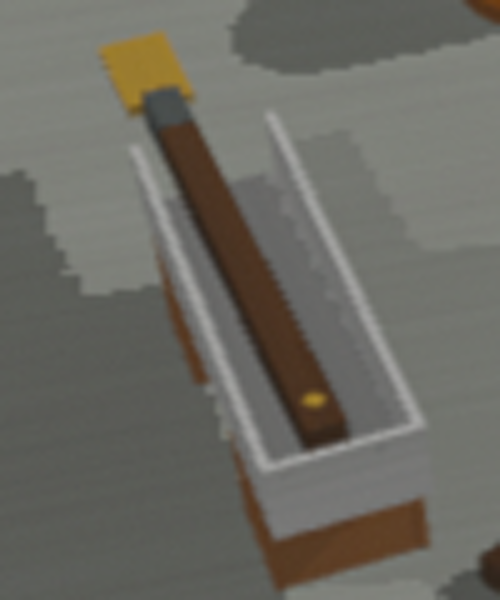

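```bash
cat > h.py <<'E'
import numpy as np,pickle
C=pickle.load(open("cams.pkl","rb"))
def pt(cam,u,v,z):
    c=C[cam];R,t,K=c["R"],c["t"],c["mtx"]
    d=R.T@np.linalg.solve(K,[u,v,1.]);o=-R.T@t
    return (o+d*(z-o[2])/d[2])
def pj(cam,X):
    c=C[cam];p=c["mtx"]@(c["R"]@np.asarray(X,float)+c["t"]);return p[:2]/p[2]
E
python3 - <<'E'
from h import *
np.set_printoptions(precision=4,suppress=True)
g=lambda u,v,z:pt("top",400+u/3.5,200+v/3.5,z)
c=lambda u,v,z:pt("top",230+u/7,230+v/7,z)
sg=lambda u,v,z:pt("scene",140+u/5,200+v/5,z)
print("guard top");G=[g(*p,.064) for p in [(97,50),(186,38),(254,378),(162,392)]]
for p in G:print(p)
print("guard scene");G2=[sg(*p,.064) for p in [(422,425),(265,468),(134,150),(270,115)]]
for p in G2:print(p)
for G in(G,G2):
  print("mid",np.mean(G,0))
G=[g(*p,.064) for p in [(97,50),(186,38),(254,378),(162,392)]]
ax=(G[0]+G[1]-G[2]-G[3])/2;print("ax",np.linalg.norm(ax),np.degrees(np.arctan2(ax[1],ax[0])), np.linalg.norm(G[0]-G[1]))
S=[g(146,90,.056),g(227,425,.056),g(254,557,.05)];print("scr",S)
S2=[sg(325,440,.05),sg(180,120,.056),sg(131,42,.05)];print("scr scene",S2)
v=S[2]-S[0];print(np.linalg.norm(v),np.degrees(np.arctan2(v[1],v[0])),(S[0]+S[2])/2)
for z in(0,.005,.01,.015,.02,.03):
  B=[c(*p,z) for p in [(140,145),(380,108),(418,388),(180,422)]]
  print(z,"c",np.mean(B,0),np.linalg.norm(B[0]-B[1]),np.linalg.norm(B[1]-B[2]),np.linalg.norm(B[0]-B[3]))
v=B[1]-B[0];print(np.degrees(np.arctan2(v[1],v[0])))
J=[c(*p,.087) for p in [(155,165),(290,145),(315,285),(170,308)]];print("jaw",J,np.mean(J,0))
E
```

```text
guard top
[ 0.7113 -0.0976  0.064 ]
[ 0.7164 -0.1446  0.064 ]
[ 0.5374 -0.1689  0.064 ]
[ 0.5313 -0.1218  0.064 ]
guard scene
[ 0.7124 -0.0923  0.064 ]
[ 0.7186 -0.1396  0.064 ]
[ 0.5419 -0.1657  0.064 ]
[ 0.5341 -0.119   0.064 ]
mid [ 0.6241 -0.1332  0.064 ]
mid [ 0.6268 -0.1292  0.064 ]
ax 0.1811459359205673 7.682049961767167 0.0472700522655572
scr [array([ 0.6906, -0.1236,  0.056 ]), array([ 0.514 , -0.1555,  0.056 ]), array([ 0.447 , -0.1664,  0.05  ])]
scr scene [array([ 0.6944, -0.1209,  0.05  ]), array([ 0.516 , -0.1495,  0.056 ]), array([ 0.4504, -0.163 ,  0.05  ])]
0.24740458460377987 -170.0426775838115 [ 0.5688 -0.145   0.053 ]
0 c [0.6267 0.205  0.    ] 0.06857183950933049 0.07988484881273201 0.07921931106341562
0.005 c [0.626  0.2043 0.005 ] 0.06824069508182774 0.07949907204612455 0.07883674828550315
0.01 c [0.6254 0.2036 0.01  ] 0.067909550654325 0.07911329527951709 0.0784541855075907
0.015 c [0.6248 0.2029 0.015 ] 0.06757840622682229 0.07872751851290963 0.07807162272967824
0.02 c [0.6242 0.2021 0.02  ] 0.0672472617993195 0.07834174174630205 0.07768905995176577
0.03 c [0.6229 0.2007 0.03  ] 0.06658497294431405 0.07757018821308724 0.07692393439594085
-82.61679151653304
jaw [array([0.6426, 0.2246, 0.087 ]), array([0.6469, 0.1896, 0.087 ]), array([0.6104, 0.1832, 0.087 ]), array([0.6054, 0.2206, 0.087 ])] [0.6263 0.2045 0.087 ]
```

```bash
python3 - <<'E'
import cv2
s=cv2.imread("pics/scene0.png")
cv2.imwrite("pics/s_c.png",cv2.resize(s[195:275,350:430],None,fx=7,fy=7,interpolation=2))
E
```

```text
(no output)
```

View pics/s_c.png

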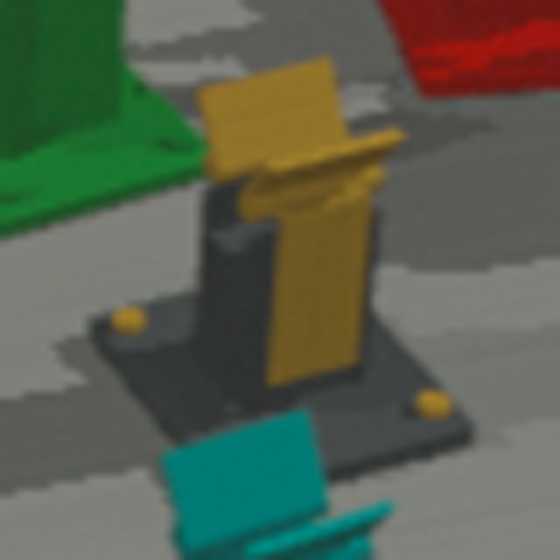

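```bash
python3 - <<'E'
from h import *
np.set_printoptions(precision=4,suppress=True)
c=lambda u,v,z:pt("scene",350+u/7,195+v/7,z)
J=[c(*p,.087) for p in [(198,92),(332,60),(403,135),(245,190)]]
for p in J:print(p)
print(np.mean(J,0))
v=J[1]-J[0];print(np.degrees(np.arctan2(v[1],v[0])))
v=J[2]-J[3];print(np.degrees(np.arctan2(v[1],v[0])))
# base corners: left (90,325), right (472,435)
for z in(0,.008):
  a,b=c(90,325,z),c(472,435,z);print(a,b,(a+b)/2,np.linalg.norm(a-b),np.hypot(.07,.08))
E
```

```text
[0.6144 0.188  0.087 ]
[0.6104 0.2245 0.087 ]
[0.6462 0.2283 0.087 ]
[0.6571 0.1837 0.087 ]
[0.632  0.2061 0.087 ]
96.24120094952184
103.72997624630328
[0.5868 0.1731 0.    ] [0.6581 0.2495 0.    ] [0.6224 0.2113 0.    ] 0.10449758171376737 0.1063014581273465
[0.5969 0.1692 0.008 ] [0.6673 0.2446 0.008 ] [0.6321 0.2069 0.008 ] 0.10316455173125749 0.1063014581273465
```

```bash
cat >> h.py <<'E'
from scipy.spatial.transform import Rotation as Ro
def plan(x,y,z,yaw,n=1):
    from bench import ctrl
    o=ctrl.get_obs();q=o["eef_rot"];R=Ro.from_quat([q[1],q[2],q[3],q[0]])
    p=o["eef_pos"]
    T=Ro.from_matrix(np.c_[[np.cos(yaw),np.sin(yaw),0],[np.sin(yaw),-np.cos(yaw),0],[0,0,-1]])
    rv=(R.inv()*T).as_rotvec()
    np.set_printoptions(precision=4,suppress=True)
    X=R.as_matrix()[:,0]
    print("t",o["time_s"],"p",p,"yaw",np.degrees(np.arctan2(X[1],X[0])),"F",o["wrist_force"],"M",o["torque"],"op",o["opening"],"q6",o["q"][5])
    d=np.array([x,y,z])-p
    print("slide now-axes",R.inv().apply(d)/.05/n,"target-axes",T.inv().apply(d)/.05/n,"rot",rv/np.pi/n)
E
python3 -c "
from h import *
plan(.5114,-.1538,.12,np.radians(9.9),10)"
```

```text
t 0.1 p [ 0.1449 -0.5559  0.2305] yaw 14.597814301680872 F [-0.0143  0.2666 -0.1337] M [0.0236 0.0204 0.0611] op 0.9997961817736124 q6 -0.206295675335713
slide now-axes [ 0.9119 -0.5932  0.2222] target-axes [ 0.8603 -0.6663  0.221 ] rot [-0.     -0.      0.0026]
```

>>> {"method": "drive_tool", "body": {
  "deltas": [
    {"slide": [0.86,-0.66,0],"delta_rot": [0,0,0.026],"hand": 1},
    {"slide": [0.86,-0.66,0],"delta_rot": [0,0,0],"hand": 1},
    {"slide": [0.86,-0.66,0],"delta_rot": [0,0,0],"hand": 1},
    {"slide": [0.86,-0.66,0],"delta_rot": [0,0,0],"hand": 1},
    {"slide": [0.86,-0.66,0],"delta_rot": [0,0,0],"hand": 1}
  ]
}}

```text
time_s: 0.72
eef_pos: [0.3257, -0.3524, 0.231]
eef_rot: [-0.0, 0.996, 0.086, -0.0]
wrist_force: [0.7, -0.2, -0.2]
opening: 1.001
```

>>> {"method": "drive_tool", "body": {
  "deltas": [
    {"slide": [0.86,-0.66,0],"delta_rot": [0,0,0],"hand": 1},
    {"slide": [0.86,-0.66,0.3],"delta_rot": [0,0,0],"hand": 1},
    {"slide": [0.86,-0.66,0.5],"delta_rot": [0,0,0],"hand": 1},
    {"slide": [0.8,-0.66,0.5],"delta_rot": [0,0,0],"hand": 1},
    {"slide": [0.8,-0.66,0.5],"delta_rot": [0,0,0],"hand": 1}
  ]
}}

```text
time_s: 1.35
eef_pos: [0.5032, -0.1539, 0.1404]
eef_rot: [0.0, 0.996, 0.087, -0.0]
wrist_force: [0.6, -0.1, -0.0]
opening: 0.999
```

```bash
python3 - <<'E'
from h import *
from bench import ctrl
import cv2
plan(.5114,-.1538,.12,np.radians(9.9))
for n in("top","scene"):
    c=ctrl.camera(n)
    p=pj(n,ctrl.get_obs()["eef_pos"]);print(n,p)
    f=c["frame"][:,:,::-1].copy()
    u,v=int(p[0]),int(p[1]);a,b=max(0,v-70),max(0,u-70)
    cv2.imwrite(f"pics/{n}1.png",cv2.resize(f[a:a+140,b:b+140],None,fx=4,fy=4,interpolation=2));print(b,a)
E
```

```text
t 1.35 p [ 0.5032 -0.1539  0.1404] yaw 9.928506607421971 F [ 0.6005 -0.1325 -0.0357] M [-0.0229 -0.052   0.0193] op 0.998683557850431 q6 0.8750239062557124
slide now-axes [0.1617 0.0265 0.4075] target-axes [0.1617 0.0264 0.4075] rot [0.     0.     0.0002]
top [471.5008 326.5863]
401 256
scene [167.039  179.6738]
97 109
```

View pics/top1.png

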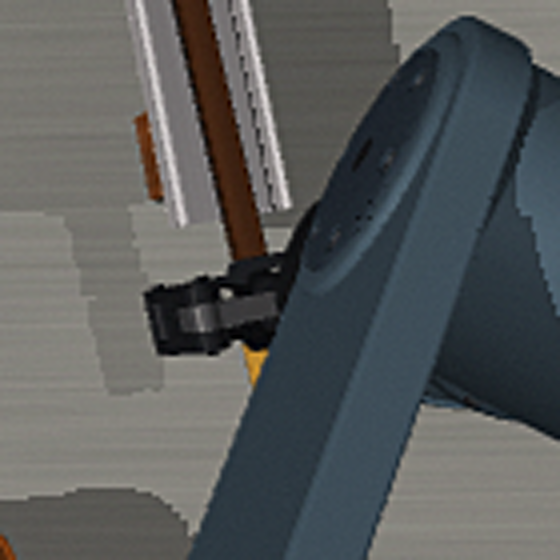

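View pics/scene1.png

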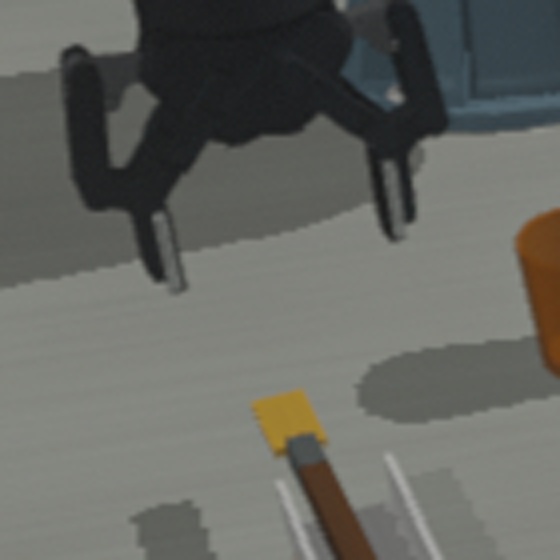

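The scene view shows the open fingers, centred at about (169,175) in the full image, roughly 1.6 px right of the projection. So the scene camera reads y about 2.5 mm high, and I trust the top camera for y. The bar lies between the fingers, so I'm going down.

>>> {"method": "drive_tool", "body": {
  "deltas": [
    {"slide": [0.16,0.06,0.4],"delta_rot": [0,0,0],"hand": 1},
    {"slide": [0,0,0.6],"delta_rot": [0,0,0],"hand": 1},
    {"slide": [0,0,0.6],"delta_rot": [0,0,0],"hand": 1},
    {"slide": [0,0,0.6],"delta_rot": [0,0,0],"hand": 1},
    {"slide": [0,0,0.05],"delta_rot": [0,0,0],"hand": 1}
  ]
}}

```text
time_s: 2.08
eef_pos: [0.5087, -0.1566, 0.0268]
eef_rot: [-0.001, 0.996, 0.086, -0.002]
wrist_force: [0.4, 0.1, -0.6]
opening: 1.001
```

```bash
python3 - <<'E'
from h import *
from bench import ctrl
import cv2
plan(.5114,-.1553,.029,np.radians(9.9))
f=ctrl.camera("scene")["frame"][:,:,::-1]
cv2.imwrite("pics/scene2.png",cv2.resize(f[150:300,100:260],None,fx=4,fy=4,interpolation=2))
E
```

```text
t 2.075 p [ 0.5087 -0.1566  0.0268] yaw 9.888109084691814 F [ 0.3943  0.1024 -0.5912] M [ 0.016  -0.0329 -0.0436] op 1.0009484899879226 q6 0.876627595839463
slide now-axes [ 0.0581 -0.0165 -0.0435] target-axes [ 0.0583 -0.0163 -0.0434] rot [-0.001   0.0012 -0.0001]
```

View pics/scene2.png

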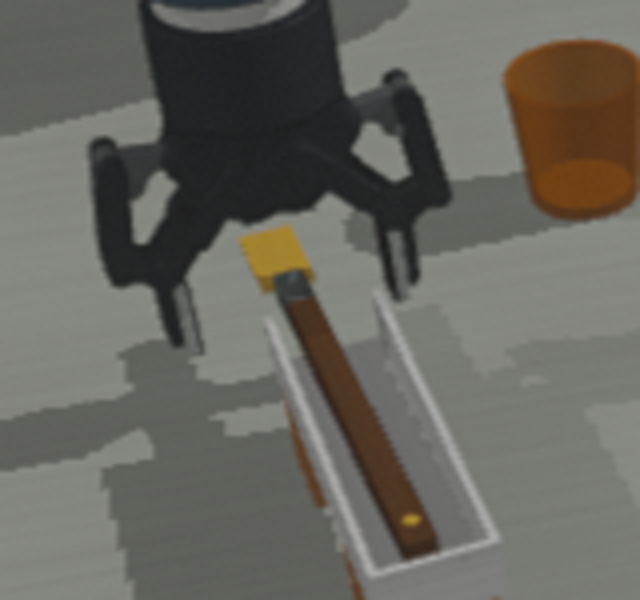

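The fingers straddle the bar at the ferrule/handle boundary (about (298,300) in the crop), clear of the mouth. Closing now.

>>> {"method": "drive_tool", "body": {
  "deltas": [
    {"slide": [0,0,0],"delta_rot": [0,0,0],"hand": 0},
    {"slide": [0,0,0],"delta_rot": [0,0,0],"hand": 0},
    {"slide": [0,0,0],"delta_rot": [0,0,0],"hand": 0},
    {"slide": [0,0,0],"delta_rot": [0,0,0],"hand": 0},
    {"slide": [0,0,0],"delta_rot": [0,0,0],"hand": 0}
  ]
}}

```text
time_s: 2.75
eef_pos: [0.5111, -0.1572, 0.0293]
eef_rot: [0.0, 0.996, 0.087, 0.0]
wrist_force: [-2.1, 0.2, 4.7]
opening: 0.15
```

>>> {"method": "drive_tool", "body": {
  "deltas": [
    {"slide": [0,0,0],"delta_rot": [0,0,0],"hand": 0},
    {"slide": [0,0,-0.1],"delta_rot": [0,0,0],"hand": 0},
    {"slide": [0,0,-0.3],"delta_rot": [0,0,0],"hand": 0},
    {"slide": [0,0,-0.4],"delta_rot": [0,0,0],"hand": 0},
    {"slide": [0,0,-0.4],"delta_rot": [0,0,0],"hand": 0}
  ]
}}

```text
time_s: 3.38
eef_pos: [0.5108, -0.1571, 0.0901]
eef_rot: [0.0, 0.996, 0.086, 0.0]
wrist_force: [-0.1, 0.7, -0.1]
opening: 0.15
```

```bash
python3 - <<'E'
from h import *
from bench import ctrl
import cv2
plan(.5114,-.1553,.1,np.radians(9.9))
for n in("top","scene"):
  f=ctrl.camera(n)["frame"][:,:,::-1]
  cv2.imwrite(f"pics/{n}3.png",cv2.resize(f[120:320,80:280] if n=="scene" else f[200:400,380:580],None,fx=3,fy=3,interpolation=2))
E
```

```text
t 3.375 p [ 0.5108 -0.1571  0.0901] yaw 9.92273759288137 F [-0.1109  0.7321 -0.1351] M [0.0065 0.0745 0.0186] op 0.15046196903181713 q6 0.8771213212506335
slide now-axes [ 0.018  -0.0325 -0.199 ] target-axes [ 0.0179 -0.0325 -0.199 ] rot [ 0.0001 -0.      0.0001]
```

View pics/scene3.png

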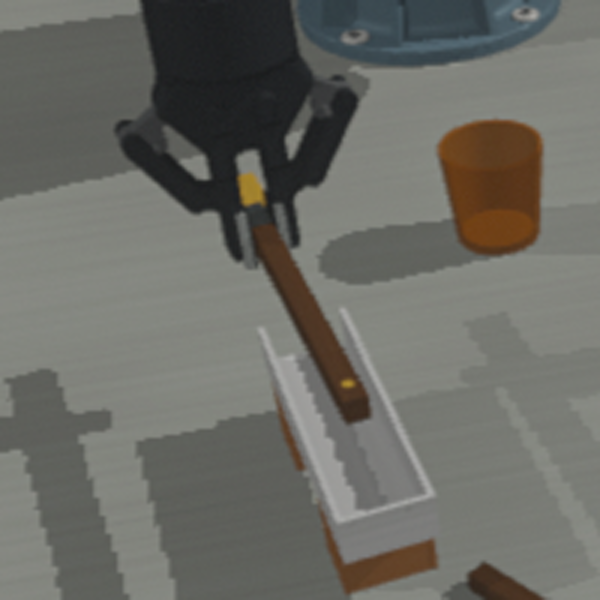

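View pics/top3.png

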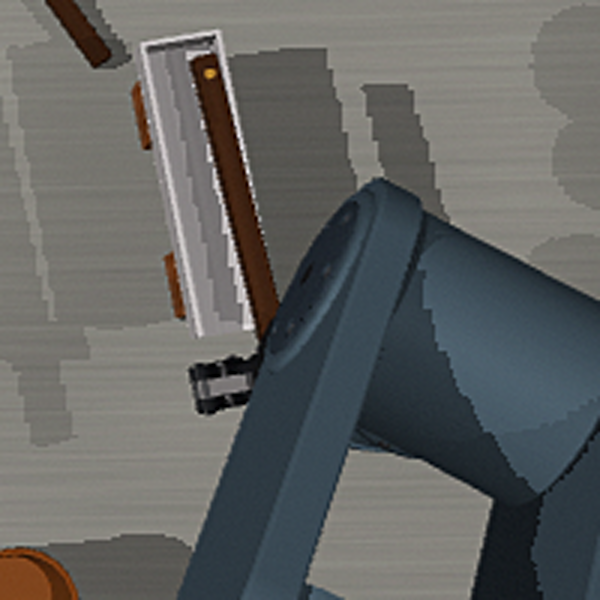

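```bash
cat >> h.py <<'E'
import cv2
def tri(ps,pt_):
    P=[C[n]["mtx"]@np.c_[C[n]["R"],C[n]["t"]] for n in("scene","top")]
    X=cv2.triangulatePoints(P[0],P[1],np.array(ps,float).reshape(2,1),np.array(pt_,float).reshape(2,1));return (X[:3]/X[3]).ravel()
E
python3 -c "
from h import *
print(tri((202.8,280),(443.4,230.9)),tri((195.7,248),(450,224.3)))"
```

```text
[ 0.68102449 -0.12392888  0.05594718] [ 0.68073553 -0.12548095  0.11767336]
```

```bash
cat >> h.py <<'E'
def rows(pts,n,hand,p0=None,yaw0=None):
    "split move into n rows, print tool axis numbers"
    from bench import ctrl
    o=ctrl.get_obs();q=o["eef_rot"]
    if p0 is None:
        p0=o["eef_pos"];X=Ro.from_quat([q[1],q[2],q[3],q[0]]).as_matrix()[:,0];yaw0=np.arctan2(X[1],X[0])
    x,y,z,yaw=pts
    w=(yaw-yaw0)/n;d=(np.array([x,y,z])-p0)/n
    for i in range(n):
        a=yaw0+w*i
        s=np.array([np.cos(a)*d[0]+np.sin(a)*d[1],np.sin(a)*d[0]-np.cos(a)*d[1],-d[2]])/.05
        print(np.round(s,2),"rz",round(-w/np.pi,4))
E
python3 -c "
from h import *
rows((.6354,.1467,.19,np.radians(97.3)),10,0)"
```

```text
[ 0.35 -0.56 -0.2 ] rz -0.0485
[ 0.43 -0.5  -0.2 ] rz -0.0485
[ 0.5  -0.43 -0.2 ] rz -0.0485
[ 0.56 -0.35 -0.2 ] rz -0.0485
[ 0.6  -0.26 -0.2 ] rz -0.0485
[ 0.64 -0.16 -0.2 ] rz -0.0485
[ 0.65 -0.07 -0.2 ] rz -0.0485
[ 0.66  0.03 -0.2 ] rz -0.0485
[ 0.64  0.13 -0.2 ] rz -0.0485
[ 0.62  0.23 -0.2 ] rz -0.0485
```

>>> {"method": "drive_tool", "body": {
  "deltas": [
    {"slide": [0,0,-0.5],"delta_rot": [0,0,0],"hand": 0},
    {"slide": [0,0,-0.9],"delta_rot": [0,0,0],"hand": 0},
    {"slide": [0.35,-0.56,-0.6],"delta_rot": [0,0,-0.0485],"hand": 0},
    {"slide": [0.43,-0.5,0],"delta_rot": [0,0,-0.0485],"hand": 0},
    {"slide": [0.5,-0.43,0],"delta_rot": [0,0,-0.0485],"hand": 0}
  ]
}}

```text
time_s: 4.1
eef_pos: [0.5481, -0.0645, 0.1889]
eef_rot: [0.0, 0.95, 0.312, 0.0]
wrist_force: [0.3, -0.4, -2.4]
opening: 0.15
```

>>> {"method": "drive_tool", "body": {
  "deltas": [
    {"slide": [0.56,-0.35,0],"delta_rot": [0,0,-0.0485],"hand": 0},
    {"slide": [0.6,-0.26,0],"delta_rot": [0,0,-0.0485],"hand": 0},
    {"slide": [0.64,-0.16,0],"delta_rot": [0,0,-0.0485],"hand": 0},
    {"slide": [0.65,-0.07,0],"delta_rot": [0,0,-0.0485],"hand": 0},
    {"slide": [0.66,0.03,0],"delta_rot": [0,0,-0.0485],"hand": 0}
  ]
}}

```text
time_s: 4.72
eef_pos: [0.609, 0.0884, 0.188]
eef_rot: [-0.0, 0.766, 0.643, -0.0]
wrist_force: [-0.5, 0.7, -1.7]
opening: 0.15
```

>>> {"method": "drive_tool", "body": {
  "deltas": [
    {"slide": [0.64,0.13,0],"delta_rot": [0,0,-0.0485],"hand": 0},
    {"slide": [0.62,0.23,0],"delta_rot": [0,0,-0.0485],"hand": 0},
    {"slide": [0,0,0],"delta_rot": [0,0,0],"hand": 0},
    {"slide": [0,0,0],"delta_rot": [0,0,0],"hand": 0},
    {"slide": [0,0,0],"delta_rot": [0,0,0],"hand": 0}
  ]
}}

```text
time_s: 5.35
eef_pos: [0.6331, 0.1474, 0.1885]
eef_rot: [-0.0, 0.662, 0.75, -0.0]
wrist_force: [0.0, 0.1, -1.4]
opening: 0.153
```

```bash
python3 - <<'E'
from h import *
from bench import ctrl
plan(.6354,.1467,.13,np.radians(97.3))
for n in("top","scene"):
  f=ctrl.camera(n)["frame"][:,:,::-1]
  cv2.imwrite(f"pics/{n}4.png",cv2.resize(f[80:280,280:480] if n=="scene" else f[180:380,180:380],None,fx=3,fy=3,interpolation=2))
E
```

```text
t 5.35 p [0.6331 0.1474 0.1885] yaw 97.1099204704105 F [ 0.0141  0.0558 -1.3566] M [-0.1018 -0.0324 -0.0162] op 0.15253820635473286 q6 -0.07744565211007064
slide now-axes [-0.0184  0.0441  1.1707] target-axes [-0.0188  0.0434  1.1707] rot [-0.0002  0.0001 -0.0011]
```

View pics/scene4.png

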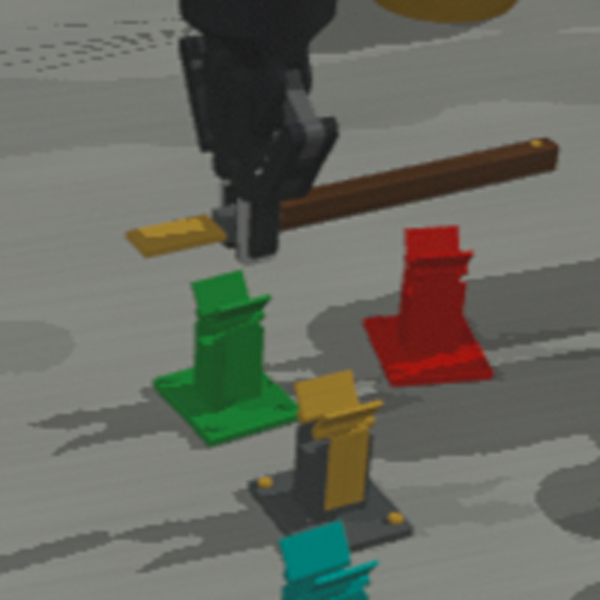

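View pics/top4.png

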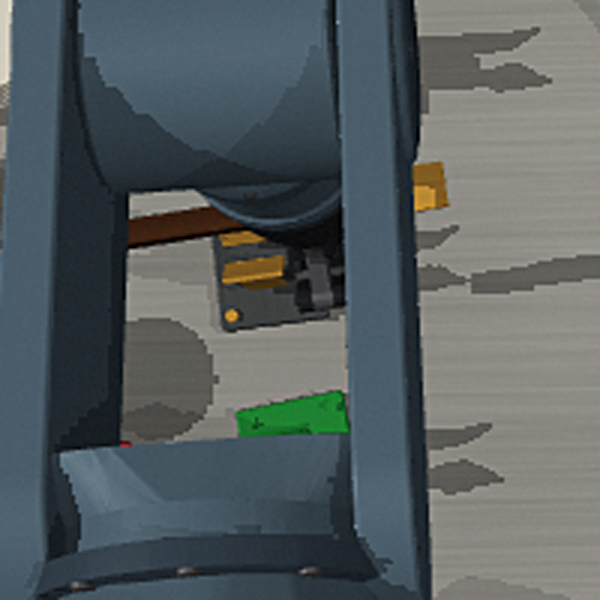

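```bash
python3 - <<'E'
from h import *
p=np.array([.6331,.1474,.1885]);a=np.radians(97.1);h=np.array([np.cos(a),np.sin(a),0])
print(pj("scene",p+173*h*.001+[0,0,.027]), (459,127.7))
t=p-67*h*.001+[0,0,.019]; s=.012*np.array([h[1],-h[0],0])
print(pj("scene",t+s)*1,pj("scene",t-s), "obs",(280+128/3,80+236/3),(280+147/3,80+257/3))
print(pj("top",t+s),pj("top",t-s),"obs",180+443/3,180+163/3,180+448/3,180+207/3)
E
```

```text
[457.74016601 128.10748819] (459, 127.7)
[324.99030496 165.22571851] [318.72107424 158.19688436] obs (322.6666666666667, 158.66666666666669) (329.0, 165.66666666666669)
[328.20919272 233.42360503] [330.39816973 248.27667923] obs 327.66666666666663 234.33333333333334 329.33333333333337 249.0
```

The held bar is level: the dot and blade-tip pixels match the model within about 2–4 px. I'll move down to just above the flare and check.

>>> {"method": "drive_tool", "body": {
  "deltas": [
    {"slide": [-0.04,0.03,0.4],"delta_rot": [0,0,0],"hand": 0},
    {"slide": [0,0,0.7],"delta_rot": [0,0,0],"hand": 0},
    {"slide": [0,0,0.7],"delta_rot": [0,0,0],"hand": 0},
    {"slide": [0,0,0.2],"delta_rot": [0,0,0],"hand": 0},
    {"slide": [0,0,0],"delta_rot": [0,0,0],"hand": 0}
  ]
}}

```text
time_s: 6.08
eef_pos: [0.6347, 0.1463, 0.0878]
eef_rot: [-0.001, 0.661, 0.75, -0.001]
wrist_force: [0.4, -0.1, -1.1]
opening: 0.152
```

```bash
python3 - <<'E'
from h import *
from bench import ctrl
plan(.6345,.1452,.06,np.radians(97.3))
for n in("top","scene"):
  f=ctrl.camera(n)["frame"][:,:,::-1]
  cv2.imwrite(f"pics/{n}5.png",cv2.resize(f[130:290,300:480] if n=="scene" else f[180:380,180:380],None,fx=4 if n=="scene" else 3,fy=4 if n=="scene" else 3,interpolation=2))
E
```

```text
t 6.075 p [0.6347 0.1463 0.0878] yaw 97.19918851159665 F [ 0.4185 -0.0873 -1.1136] M [-0.0264  0.0066 -0.0055] op 0.15165957632375174 q6 -0.08095871368374714
slide now-axes [-0.0216 -0.0048  0.5566] target-axes [-0.0215 -0.0058  0.5565] rot [-0.0006 -0.     -0.0006]
```

View pics/scene5.png

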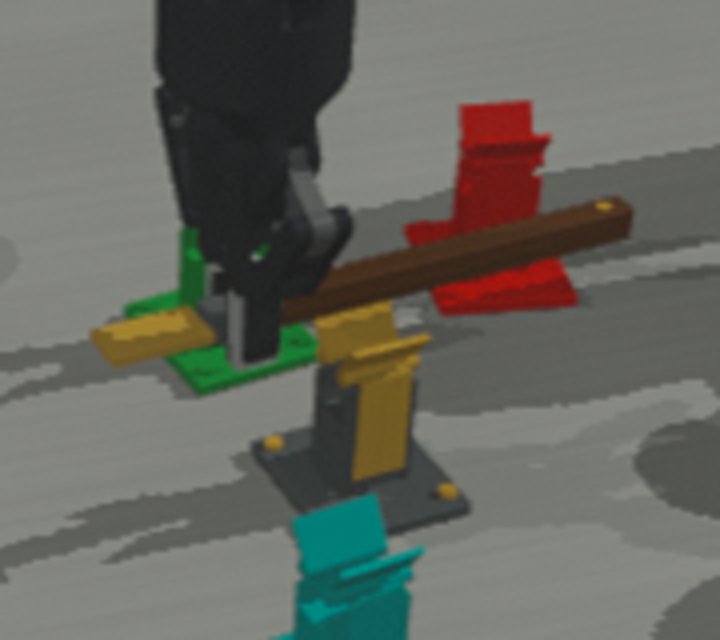

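View pics/top5.png

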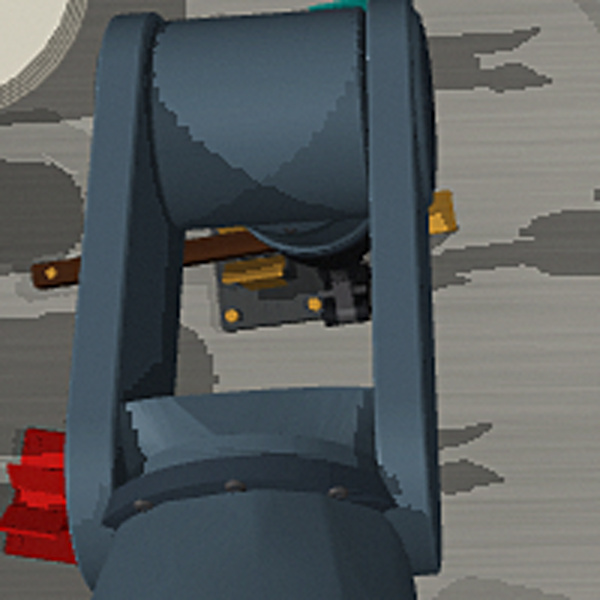

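The bar runs parallel to the jaws and over their gap; in the top view the bar centre is at v≈247 and the gap centre at about 250. Pressing down in steps.

>>> {"method": "drive_tool", "body": {
  "deltas": [
    {"slide": [-0.02,0,0.2],"delta_rot": [0,0,0],"hand": 0},
    {"slide": [0,0,0.2],"delta_rot": [0,0,0],"hand": 0},
    {"slide": [0,0,0.15],"delta_rot": [0,0,0],"hand": 0},
    {"slide": [0,0,0.15],"delta_rot": [0,0,0],"hand": 0},
    {"slide": [0,0,0.1],"delta_rot": [0,0,0],"hand": 0}
  ]
}}

```text
time_s: 6.8
eef_pos: [0.6352, 0.1455, 0.0482]
eef_rot: [-0.0, 0.661, 0.75, -0.0]
wrist_force: [0.0, 0.4, -0.3]
opening: 0.153
```

>>> {"method": "drive_tool", "body": {
  "deltas": [
    {"slide": [0,0,0.08],"delta_rot": [0,0,0],"hand": 0},
    {"slide": [0,0,0.06],"delta_rot": [0,0,0],"hand": 0},
    {"slide": [0,0,0.04],"delta_rot": [0,0,0],"hand": 0},
    {"slide": [0,0,0],"delta_rot": [0,0,0],"hand": 0},
    {"slide": [0,0,0],"delta_rot": [0,0,0],"hand": 0}
  ]
}}

```text
time_s: 7.42
eef_pos: [0.6352, 0.1455, 0.0397]
eef_rot: [-0.0, 0.661, 0.75, -0.0]
wrist_force: [0.3, -0.4, -3.0]
opening: 0.154
```

```bash
python3 - <<'E'
from h import *
from bench import ctrl
plan(.6345,.1452,.039,np.radians(97.3))
for n in("top","scene"):
  f=ctrl.camera(n)["frame"][:,:,::-1]
  cv2.imwrite(f"pics/{n}6.png",cv2.resize(f[130:290,300:480] if n=="scene" else f[180:380,180:380],None,fx=4 if n=="scene" else 3,fy=4 if n=="scene" else 3,interpolation=2))
E
```

```text
t 7.425 p [0.6352 0.1455 0.0397] yaw 97.21957393012688 F [ 0.2597 -0.4298 -2.9842] M [-0.0715 -0.0179 -0.0732] op 0.15423595628564507 q6 -0.08252084200455982
slide now-axes [-0.0041 -0.014   0.0141] target-axes [-0.0041 -0.014   0.0141] rot [-0.0001  0.     -0.0004]
```

View pics/scene6.png

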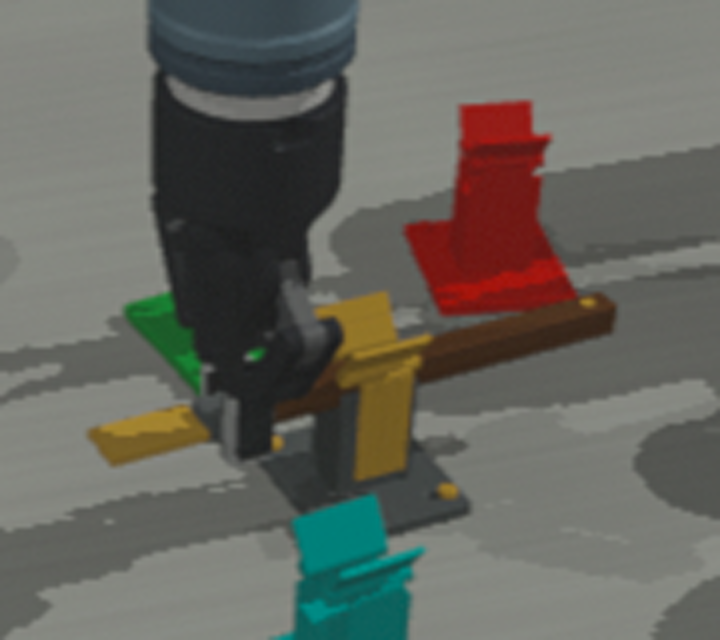

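View pics/top6.png

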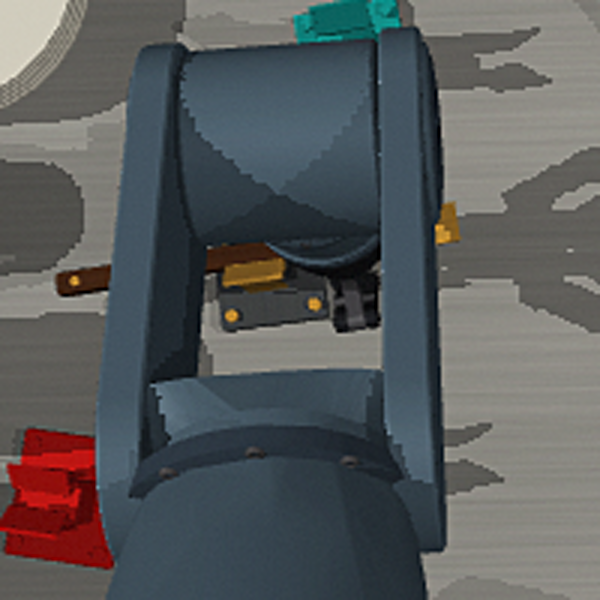

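```bash
python3 - <<'E'
from h import *
X=tri((447,205.5),(205,273.3));print(X,tri((451,181.8),(196.7,270.7)))
c=np.array([.627,.2042]);print(X[:2]-c,np.hypot(*(X[:2]-c)))
E
```

```text
[0.61208772 0.31768779 0.06622518] [0.61136307 0.31937566 0.11416631]
[-0.01491228  0.11348779] 0.11446333480189576
```

The dot triangulates to z = 0.066, which puts the underside at 0.050: seated and level. Its middle is within about 2 mm of the clip's. Letting go.

>>> {"method": "drive_tool", "body": {
  "deltas": [
    {"slide": [0,0,0],"delta_rot": [0,0,0],"hand": 1},
    {"slide": [0,0,0],"delta_rot": [0,0,0],"hand": 1},
    {"slide": [0,0,0],"delta_rot": [0,0,0],"hand": 1},
    {"slide": [0,0,0],"delta_rot": [0,0,0],"hand": 1},
    {"slide": [0,0,0],"delta_rot": [0,0,0],"hand": 1}
  ]
}}

```text
time_s: 8.15
eef_pos: [0.6353, 0.1455, 0.0398]
eef_rot: [0.0, 0.661, 0.75, 0.0]
wrist_force: [-0.2, 0.6, -1.1]
opening: 1.002
```

>>> {"method": "drive_tool", "body": {
  "deltas": [
    {"slide": [0,0,-0.4],"delta_rot": [0,0,0],"hand": 1},
    {"slide": [0,0,-0.9],"delta_rot": [0,0,0],"hand": 1},
    {"slide": [0,0,-0.9],"delta_rot": [0,0,0],"hand": 1},
    {"slide": [0,0,-0.3],"delta_rot": [0,0,0],"hand": 1},
    {"slide": [0.6,0,0],"delta_rot": [0,0,0],"hand": 1}
  ]
}}

```text
time_s: 8.78
eef_pos: [0.6331, 0.174, 0.1676]
eef_rot: [0.002, 0.662, 0.749, 0.001]
wrist_force: [0.6, 0.4, -0.8]
opening: 1.001
```

```bash
python3 - <<'E'
from h import *
from bench import ctrl
plan(.6345,.1452,.15,np.radians(97.3))
for n in("top","scene"):
  f=ctrl.camera(n)["frame"][:,:,::-1]
  cv2.imwrite(f"pics/{n}7.png",cv2.resize(f[130:290,300:480] if n=="scene" else f[180:380,180:380],None,fx=4 if n=="scene" else 3,fy=4 if n=="scene" else 3,interpolation=2))
E
```

```text
t 8.775 p [0.6331 0.174  0.1676] yaw 97.05882555650906 F [ 0.5636  0.441  -0.7769] M [-0.0003 -0.0249  0.0044] op 1.0014871234624112 q6 -0.03491529458895681
slide now-axes [-0.5751 -0.0447  0.3518] target-axes [-0.5752 -0.0457  0.3516] rot [ 0.0013  0.0002 -0.0013]
```

View pics/scene7.png

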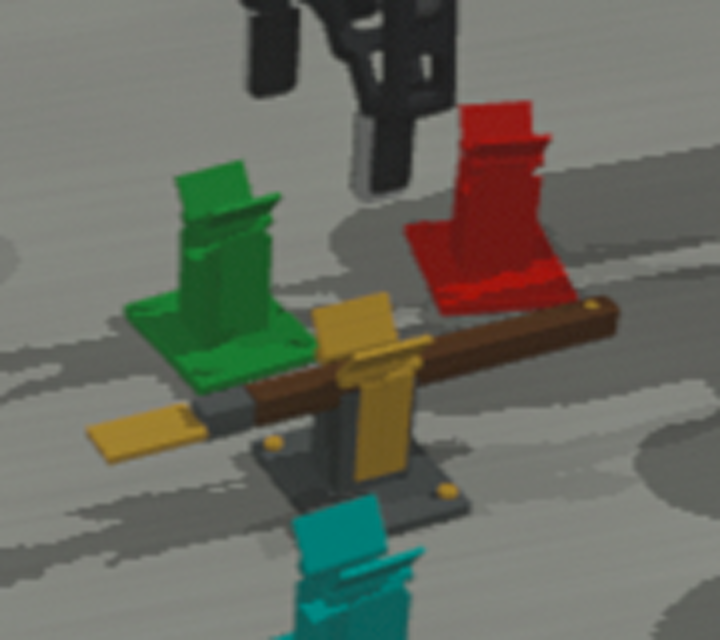

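View pics/top7.png

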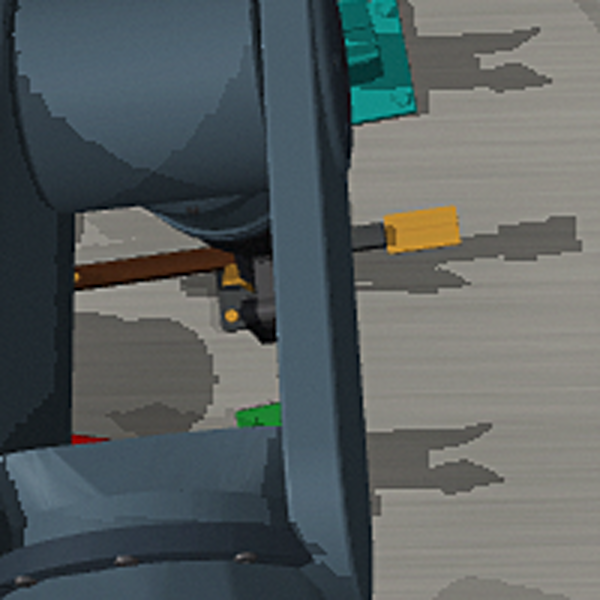

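The scraper is released and sits level in the gold clip, with the dot at (592,304) in the scene crop, about 1 px from before. Next is the handle half, 57 mm from the middle.

>>> {"method": "drive_tool", "body": {
  "deltas": [
    {"slide": [0.9,0,0],"delta_rot": [0,0,0],"hand": 1},
    {"slide": [0.87,0,0],"delta_rot": [0,0,0],"hand": 1},
    {"slide": [0,0,0],"delta_rot": [0,0,0],"hand": 1},
    {"slide": [0,0,0.5],"delta_rot": [0,0,0],"hand": 1},
    {"slide": [0,0,0],"delta_rot": [0,0,0],"hand": 1}
  ]
}}

```text
time_s: 9.5
eef_pos: [0.6186, 0.2615, 0.137]
eef_rot: [-0.001, 0.661, 0.75, -0.002]
wrist_force: [-0.3, -0.5, -0.4]
opening: 0.999
```

```bash
python3 - <<'E'
from h import *
from bench import ctrl
plan(.6206,.2615,.0397,np.radians(97.3))
f=ctrl.camera("scene")["frame"][:,:,::-1]
cv2.imwrite(f"pics/scene8.png",cv2.resize(f[130:290,300:480],None,fx=4,fy=4,interpolation=2))
E
```

```text
t 9.5 p [0.6186 0.2615 0.137 ] yaw 97.18806029574901 F [-0.3365 -0.5237 -0.432 ] M [-0.0219 -0.0459 -0.0012] op 0.9986411499371078 q6 0.09860655223739889
slide now-axes [-0.0034  0.0497  1.9455] target-axes [-0.0055  0.0388  1.9458] rot [-0.0018  0.0003 -0.0006]
```

View pics/scene8.png

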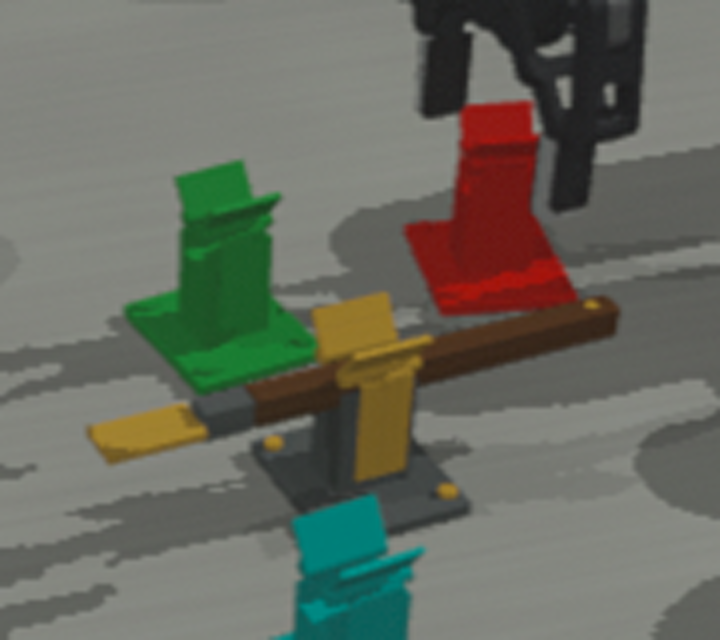

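>>> {"method": "drive_tool", "body": {
  "deltas": [
    {"slide": [0,0.04,0.5],"delta_rot": [0,0,0],"hand": 1},
    {"slide": [0,0,0.6],"delta_rot": [0,0,0],"hand": 1},
    {"slide": [0,0,0.5],"delta_rot": [0,0,0],"hand": 1},
    {"slide": [0,0,0.32],"delta_rot": [0,0,0],"hand": 1},
    {"slide": [0,0,0],"delta_rot": [0,0,0],"hand": 1}
  ]
}}

```text
time_s: 10.18
eef_pos: [0.6219, 0.2627, 0.043]
eef_rot: [-0.001, 0.661, 0.75, -0.001]
wrist_force: [-0.3, 0.7, 0.5]
opening: 1.002
```

```bash
python3 - <<'E'
from h import *
from bench import ctrl
plan(.6206,.2615,.0397,np.radians(97.3))
f=ctrl.camera("scene")["frame"][:,:,::-1]
cv2.imwrite(f"pics/scene9.png",cv2.resize(f[130:290,300:480],None,fx=4,fy=4,interpolation=2))
E
```

```text
t 10.175 p [0.6219 0.2627 0.043 ] yaw 97.18915358553905 F [-0.2774  0.7088  0.5349] M [-0.056   0.064   0.0032] op 1.0016086693022754 q6 0.0989380020523167
slide now-axes [-0.0214 -0.0292  0.0666] target-axes [-0.0214 -0.0293  0.0666] rot [-0.0006  0.0001 -0.0006]
```

View pics/scene9.png

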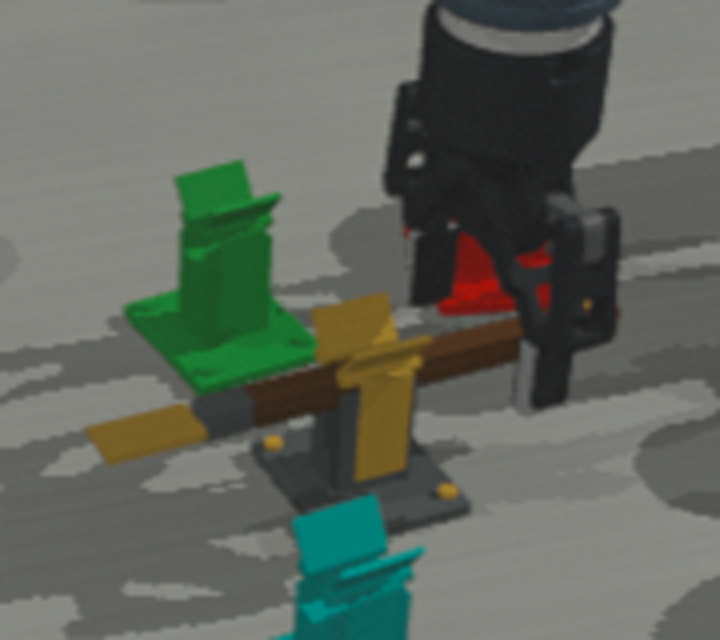

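The fingers straddle the handle clear of the clip base. I'll lower 2 mm more, close, and lift straight up.

>>> {"method": "drive_tool", "body": {
  "deltas": [
    {"slide": [-0.02,-0.02,0.04],"delta_rot": [0,0,0],"hand": 1},
    {"slide": [0,0,0],"delta_rot": [0,0,0],"hand": 0},
    {"slide": [0,0,0],"delta_rot": [0,0,0],"hand": 0},
    {"slide": [0,0,0],"delta_rot": [0,0,0],"hand": 0},
    {"slide": [0,0,0],"delta_rot": [0,0,0],"hand": 0}
  ]
}}

```text
time_s: 10.85
eef_pos: [0.6214, 0.2623, 0.0419]
eef_rot: [-0.0, 0.661, 0.75, -0.0]
wrist_force: [-4.6, -0.8, 4.3]
opening: 0.148
```

>>> {"method": "drive_tool", "body": {
  "deltas": [
    {"slide": [0,0,0],"delta_rot": [0,0,0],"hand": 0},
    {"slide": [0,0,0],"delta_rot": [0,0,0],"hand": 0},
    {"slide": [0,0,-0.08],"delta_rot": [0,0,0],"hand": 0},
    {"slide": [0,0,-0.1],"delta_rot": [0,0,0],"hand": 0},
    {"slide": [0,0,-0.1],"delta_rot": [0,0,0],"hand": 0}
  ]
}}

```text
time_s: 11.48
eef_pos: [0.6213, 0.2622, 0.0559]
eef_rot: [-0.0, 0.661, 0.75, -0.0]
wrist_force: [-1.5, -0.6, -2.3]
opening: 0.151
```

>>> {"method": "drive_tool", "body": {
  "deltas": [
    {"slide": [0,0,-0.15],"delta_rot": [0,0,0],"hand": 0},
    {"slide": [0,0,-0.3],"delta_rot": [0,0,0],"hand": 0},
    {"slide": [0,0,-0.5],"delta_rot": [0,0,0],"hand": 0},
    {"slide": [0,0,-0.6],"delta_rot": [0,0,0],"hand": 0},
    {"slide": [0,0,0],"delta_rot": [0,0,0],"hand": 0}
  ]
}}

```text
time_s: 12.1
eef_pos: [0.6243, 0.2629, 0.138]
eef_rot: [0.002, 0.661, 0.75, 0.003]
wrist_force: [-0.6, 0.0, -1.3]
opening: 0.15
```

```bash
python3 - <<'E'
from h import *
from bench import ctrl
plan(.6206,.2615,.0397,np.radians(97.3))
for n in("top","scene"):
  f=ctrl.camera(n)["frame"][:,:,::-1]
  cv2.imwrite(f"pics/{n}10.png",cv2.resize(f[100:260,300:480] if n=="scene" else f[180:380,180:380],None,fx=4 if n=="scene" else 3,fy=4 if n=="scene" else 3,interpolation=2))
E
```

```text
t 12.1 p [0.6243 0.2629 0.138 ] yaw 97.22607416446338 F [-0.5596  0.016  -1.3024] M [ 0.0844 -0.0241 -0.0239] op 0.1503469384347123 q6 0.09770174659015458
slide now-axes [-0.0198 -0.0939  1.9651] target-axes [-0.0183 -0.0778  1.9659] rot [ 0.0026 -0.0002 -0.0004]
```

View pics/scene10.png

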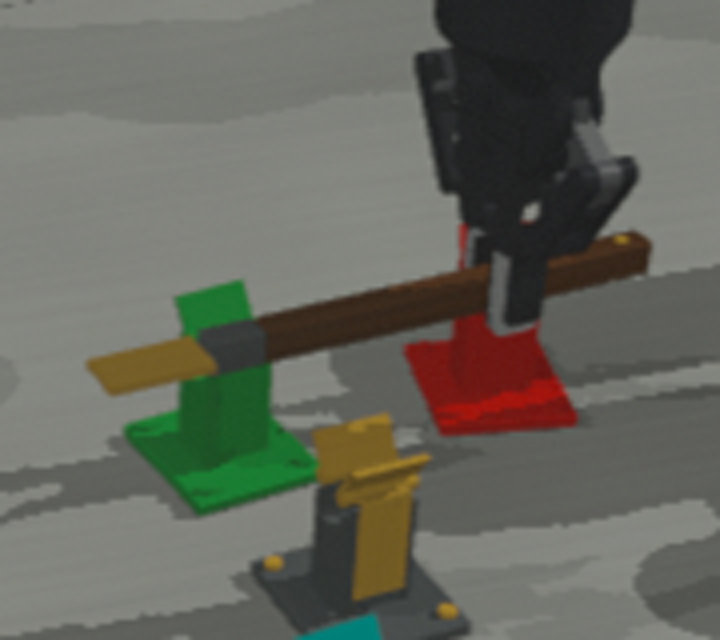

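View pics/top10.png

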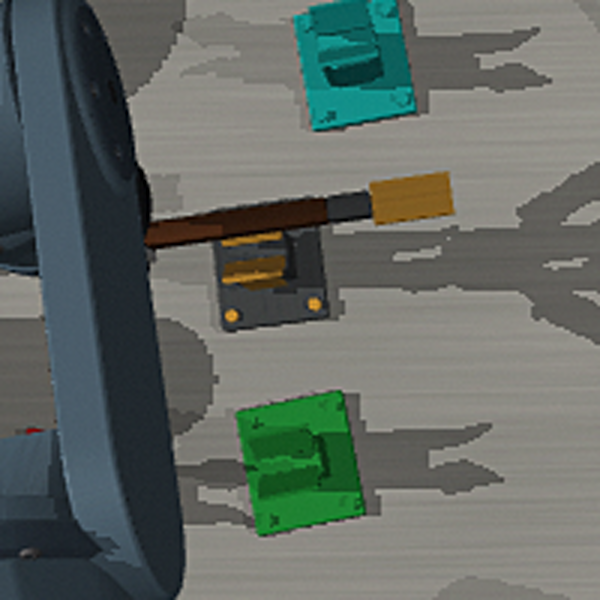

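```bash
python3 - <<'E'
from h import *
p=np.array([.6243,.2629,.138])
X=tri((324.8,194.4),(330.2,244.3));print(X,X-p,np.hypot(*(X-p)[:2]))
# dot in scene at assumed z
a=np.radians(97.2);h=np.array([np.cos(a),np.sin(a),0])
for d in(55,57,59):print(pj("scene",p+d*.001*h+[0,0,.0245]),(300+623/4,100+240/4))
# handle/ferrule boundary top-center: scene (262,332)?, top (327,207)
print(tri((300+230/4,100+322/4),(180+349/3,180+206/3))-p)
E
```

```text
[0.64549406 0.08277159 0.15168267] [ 0.02119406 -0.18012841  0.01368267] 0.1813709821719149
[454.20078166 158.89816407] (455.75, 160.0)
[455.21759466 158.66259583] (455.75, 160.0)
[456.23313253 158.42732301] (455.75, 160.0)
[ 0.01353312 -0.12409089  0.02473613]
```

```bash
python3 -c "
from h import *
rows((.5127,-.1488,.138,np.radians(188)),10,0)"
```

```text
[-0.79 -0.32 -0.01] rz -0.0504
[-0.73 -0.44 -0.01] rz -0.0504
[-0.65 -0.55 -0.01] rz -0.0504
[-0.55 -0.64 -0.01] rz -0.0504
[-0.45 -0.72 -0.01] rz -0.0504
[-0.33 -0.79 -0.01] rz -0.0504
[-0.2  -0.83 -0.01] rz -0.0504
[-0.06 -0.85 -0.01] rz -0.0504
[ 0.07 -0.85 -0.01] rz -0.0504
[ 0.2  -0.83 -0.01] rz -0.0504
```

>>> {"method": "drive_tool", "body": {
  "deltas": [
    {"slide": [0,0,-0.8],"delta_rot": [0,0,0],"hand": 0},
    {"slide": [-0.79,-0.32,0],"delta_rot": [0,0,-0.0504],"hand": 0},
    {"slide": [-0.73,-0.44,0],"delta_rot": [0,0,-0.0504],"hand": 0},
    {"slide": [-0.65,-0.55,0],"delta_rot": [0,0,-0.0504],"hand": 0},
    {"slide": [-0.55,-0.64,0],"delta_rot": [0,0,-0.0504],"hand": 0}
  ]
}}

```text
time_s: 12.82
eef_pos: [0.5765, 0.0967, 0.1716]
eef_rot: [-0.001, 0.392, 0.92, -0.001]
wrist_force: [0.5, -1.2, -0.8]
opening: 0.152
```

>>> {"method": "drive_tool", "body": {
  "deltas": [
    {"slide": [-0.45,-0.72,0],"delta_rot": [0,0,-0.0504],"hand": 0},
    {"slide": [-0.33,-0.79,0],"delta_rot": [0,0,-0.0504],"hand": 0},
    {"slide": [-0.2,-0.83,0],"delta_rot": [0,0,-0.0504],"hand": 0},
    {"slide": [-0.06,-0.85,0],"delta_rot": [0,0,-0.0504],"hand": 0},
    {"slide": [0.07,-0.85,0],"delta_rot": [0,0,-0.0504],"hand": 0}
  ]
}}

```text
time_s: 13.45
eef_pos: [0.5219, -0.1091, 0.1718]
eef_rot: [-0.001, 0.007, 1.0, 0.0]
wrist_force: [-0.4, -0.3, -1.5]
opening: 0.149
```

>>> {"method": "drive_tool", "body": {
  "deltas": [
    {"slide": [0.2,-0.83,0],"delta_rot": [0,0,-0.0504],"hand": 0},
    {"slide": [0,0,0],"delta_rot": [0,0,0],"hand": 0},
    {"slide": [0,0,0],"delta_rot": [0,0,0],"hand": 0},
    {"slide": [0,0,0],"delta_rot": [0,0,0],"hand": 0},
    {"slide": [0,0,0],"delta_rot": [0,0,0],"hand": 0}
  ]
}}

```text
time_s: 14.08
eef_pos: [0.5127, -0.1484, 0.1731]
eef_rot: [-0.0, -0.07, 0.998, 0.0]
wrist_force: [-0.7, -0.3, -1.1]
opening: 0.149
```

```bash
python3 - <<'E'
from h import *
plan(.5127,-.1488,.075,np.radians(188))
E
```

```text
t 14.075 p [ 0.5127 -0.1484  0.1731] yaw -171.99935499375115 F [-0.6824 -0.3439 -1.112 ] M [-0.0383  0.083   0.0106] op 0.14912615161217455 q6 -2.214874198068898
slide now-axes [ 0.0005 -0.0078  1.9624] target-axes [ 0.0009 -0.0072  1.9624] rot [ 0.0001 -0.0001  0.    ]
```

Right on target. I'll go down to above the walls and look.

>>> {"method": "drive_tool", "body": {
  "deltas": [
    {"slide": [0,0,0.5],"delta_rot": [0,0,0],"hand": 0},
    {"slide": [0,0,0.8],"delta_rot": [0,0,0],"hand": 0},
    {"slide": [0,0,0.6],"delta_rot": [0,0,0],"hand": 0},
    {"slide": [0,0,0],"delta_rot": [0,0,0],"hand": 0},
    {"slide": [0,0,0],"delta_rot": [0,0,0],"hand": 0}
  ]
}}

```text
time_s: 14.7
eef_pos: [0.5134, -0.1496, 0.0795]
eef_rot: [0.001, -0.069, 0.998, -0.0]
wrist_force: [0.9, 0.3, -0.6]
opening: 0.151
```

```bash
python3 - <<'E'
from h import *
from bench import ctrl
plan(.5127,-.1488,.0325,np.radians(188))
for n in("top","scene"):
  f=ctrl.camera(n)["frame"][:,:,::-1]
  cv2.imwrite(f"pics/{n}11.png",cv2.resize(f[180:330,100:260] if n=="scene" else f[200:360,390:550],None,fx=4,fy=4,interpolation=2))
E
```

```text
t 14.7 p [ 0.5134 -0.1496  0.0795] yaw -172.03502728151963 F [ 0.9387  0.2614 -0.6201] M [-0.0118  0.0483 -0.0281] op 0.15129110475311547 q6 -2.2153622789602463
slide now-axes [0.0137 0.0179 0.9393] target-axes [0.0125 0.017  0.9394] rot [-0.0003  0.0004 -0.0002]
```

View pics/scene11.png

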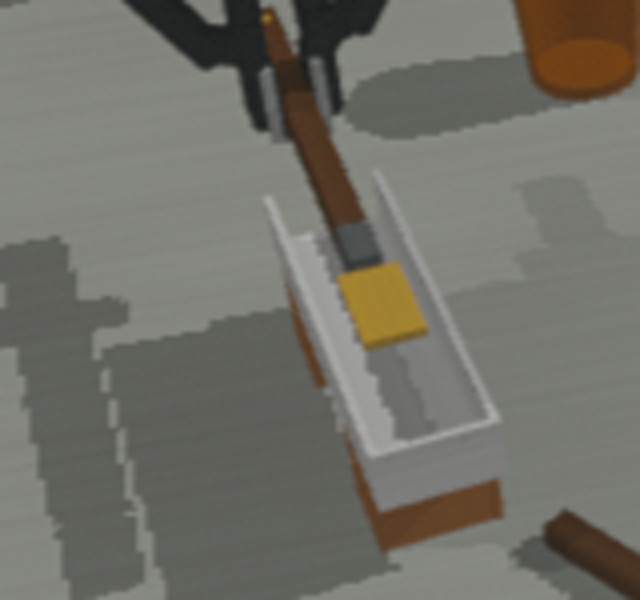

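View pics/top11.png

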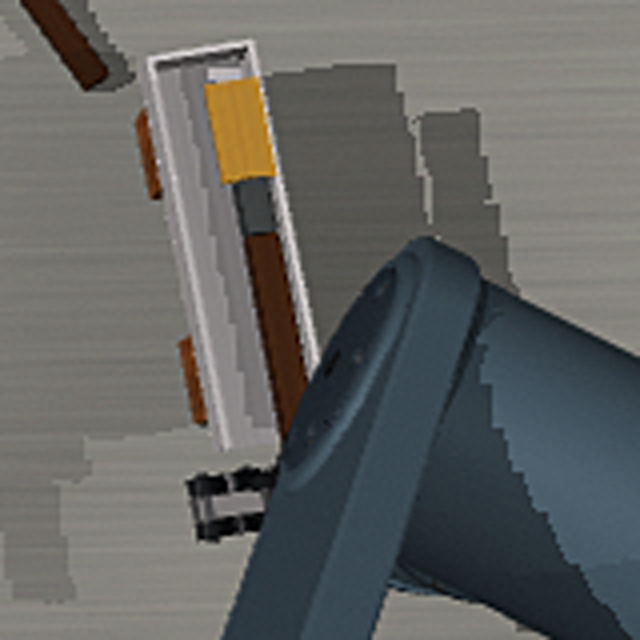

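```bash
python3 - <<'E'
from h import *
X=tri((199.9,264.4),(448,220.75));print(X, X-[.5134,-.1496,.0795])
# base of blade: scene ((338+400)/2..)  top
Y=tri((100+369/4,180+269/4),(390+252/4,200+180/4));print(Y)
# guard corners by triangulation: closed-end outer, mouth
A=tri((100+375/4,180+455/4),(390+253/4,200+42/4));B=tri((100+497/4,180+417/4),(390+150/4,200+60/4))
Cc=tri((100+267/4,180+200/4),(390+320/4,200+362/4));D=tri((100+378/4,180+172/4),(390+224/4,200+449/4))
print(A,B,Cc,D,(A+B+D)/3)
m=(A+B)/2;print("closed mid",m)
u=np.array([np.cos(np.radians(8)),np.sin(np.radians(8))]);d=(X-m)[:2];print("along",d@u,"lat",d@[-u[1],u[0]])
E
```

```text
[ 0.6919411  -0.12502808  0.09533936] [0.1785411  0.02457192 0.01583936]
[ 0.64768028 -0.13138141  0.09651012]
[ 0.71759759 -0.14150559  0.06350598] [ 0.71025076 -0.0945211   0.06425846] [ 0.56748483 -0.16369481  0.08087002] [ 0.53107404 -0.11969194  0.06224684] [ 0.65297413 -0.11857288  0.06333709]
closed mid [ 0.71392417 -0.11801335  0.06388222]
along -0.02274539073768723 lat -0.003887015871000342
```

The blade tip is about 21 mm short of the closed end and 4 mm off to the right of centre. I'll shift 3.5 mm left and go down.

>>> {"method": "drive_tool", "body": {
  "deltas": [
    {"slide": [0,0.07,0.1],"delta_rot": [0,0,0],"hand": 0},
    {"slide": [0,0,0.3],"delta_rot": [0,0,0],"hand": 0},
    {"slide": [0,0,0.3],"delta_rot": [0,0,0],"hand": 0},
    {"slide": [0,0,0.12],"delta_rot": [0,0,0],"hand": 0},
    {"slide": [0,0,0],"delta_rot": [0,0,0],"hand": 0}
  ]
}}

```text
time_s: 15.42
eef_pos: [0.5114, -0.1457, 0.0363]
eef_rot: [-0.001, -0.069, 0.998, 0.001]
wrist_force: [-0.8, 0.1, -0.6]
opening: 0.149
```

```bash
python3 - <<'E'
from h import *
from bench import ctrl
plan(.513,-.146,.0315,np.radians(188))
f=ctrl.camera("scene")["frame"][:,:,::-1]
cv2.imwrite(f"pics/scene12.png",cv2.resize(f[180:330,100:260],None,fx=4,fy=4,interpolation=2))
E
```

```text
t 15.425 p [ 0.5114 -0.1457  0.0363] yaw -172.0706145595492 F [-0.8218  0.1133 -0.5939] M [-0.0104  0.0454 -0.0059] op 0.1486429898281877 q6 -2.210191700760363
slide now-axes [-0.0308 -0.0097  0.0956] target-axes [-0.0306 -0.0096  0.0957] rot [ 0.0004 -0.0005 -0.0004]
```

View pics/scene12.png

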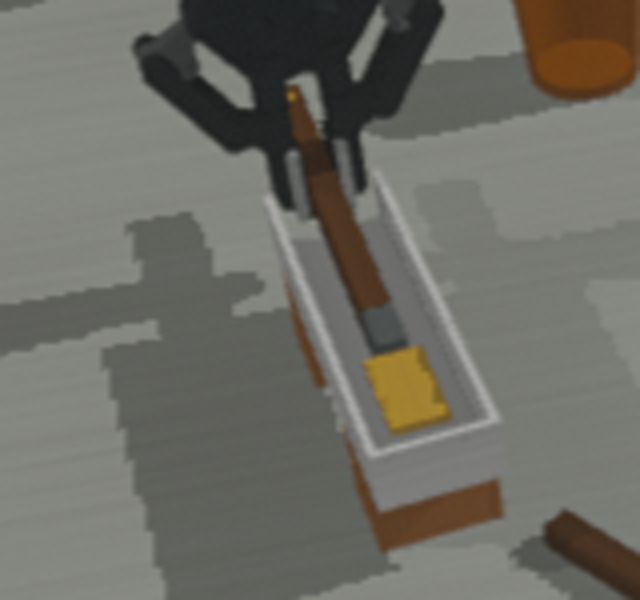

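>>> {"method": "drive_tool", "body": {
  "deltas": [
    {"slide": [0,0,0.04],"delta_rot": [0,0,0],"hand": 0},
    {"slide": [0,0,0.03],"delta_rot": [0,0,0],"hand": 0},
    {"slide": [0,0,0.02],"delta_rot": [0,0,0],"hand": 0},
    {"slide": [0,0,0],"delta_rot": [0,0,0],"hand": 0},
    {"slide": [0,0,0],"delta_rot": [0,0,0],"hand": 0}
  ]
}}

```text
time_s: 16.1
eef_pos: [0.5121, -0.146, 0.0329]
eef_rot: [0.0, -0.069, 0.998, -0.0]
wrist_force: [0.6, -0.5, -1.3]
opening: 0.152
```

>>> {"method": "drive_tool", "body": {
  "deltas": [
    {"slide": [0,0,0.02],"delta_rot": [0,0,0],"hand": 0},
    {"slide": [0,0,0],"delta_rot": [0,0,0],"hand": 0},
    {"slide": [0,0,0],"delta_rot": [0,0,0],"hand": 0},
    {"slide": [0,0,0],"delta_rot": [0,0,0],"hand": 0},
    {"slide": [0,0,0],"delta_rot": [0,0,0],"hand": 0}
  ]
}}

```text
time_s: 16.73
eef_pos: [0.5122, -0.1461, 0.032]
eef_rot: [0.0, -0.069, 0.998, -0.0]
wrist_force: [-1.6, 0.2, 4.0]
opening: 0.152
```

Contact: the force rose about 5 N, so the scraper is on the floor. Releasing and raising.

>>> {"method": "drive_tool", "body": {
  "deltas": [
    {"slide": [0,0,0],"delta_rot": [0,0,0],"hand": 1},
    {"slide": [0,0,0],"delta_rot": [0,0,0],"hand": 1},
    {"slide": [0,0,0],"delta_rot": [0,0,0],"hand": 1},
    {"slide": [0,0,0],"delta_rot": [0,0,0],"hand": 1},
    {"slide": [0,0,0],"delta_rot": [0,0,0],"hand": 1}
  ]
}}

```text
time_s: 17.35
eef_pos: [0.5121, -0.146, 0.0318]
eef_rot: [-0.0, -0.069, 0.998, -0.0]
wrist_force: [-0.5, -0.9, -0.1]
opening: 1.004
```

>>> {"method": "drive_tool", "body": {
  "deltas": [
    {"slide": [0,0,-0.3],"delta_rot": [0,0,0],"hand": 1},
    {"slide": [0,0,-0.8],"delta_rot": [0,0,0],"hand": 1},
    {"slide": [0,0,-0.9],"delta_rot": [0,0,0],"hand": 1},
    {"slide": [0.8,0,-0.8],"delta_rot": [0,0,0],"hand": 1},
    {"slide": [0.8,0,0],"delta_rot": [0,0,0],"hand": 1}
  ]
}}

```text
time_s: 17.98
eef_pos: [0.4344, -0.1586, 0.1765]
eef_rot: [0.003, -0.07, 0.998, -0.003]
wrist_force: [0.6, -0.1, -0.7]
opening: 1.0
```

```bash
python3 - <<'E'
from h import *
from bench import ctrl
plan(.513,-.146,.0315,np.radians(188))
for n in("top","scene"):
  f=ctrl.camera(n)["frame"][:,:,::-1]
  cv2.imwrite(f"pics/{n}13.png",cv2.resize(f[180:380,100:360] if n=="scene" else f[130:370,330:560],None,fx=3 if n=="scene" else 2.5,fy=3 if n=="scene" else 2.5,interpolation=2))
E
```

```text
t 17.975 p [ 0.4344 -0.1586  0.1765] yaw -172.00150404796187 F [ 0.6241 -0.1273 -0.6719] M [-0.016  -0.0494  0.0231] op 0.9995668854353682 q6 -2.31790196177141
slide now-axes [-1.5745  0.0474  2.909 ] target-axes [-1.5925  0.0302  2.8994] rot [-0.0019  0.002  -0.    ]
```

View pics/scene13.png

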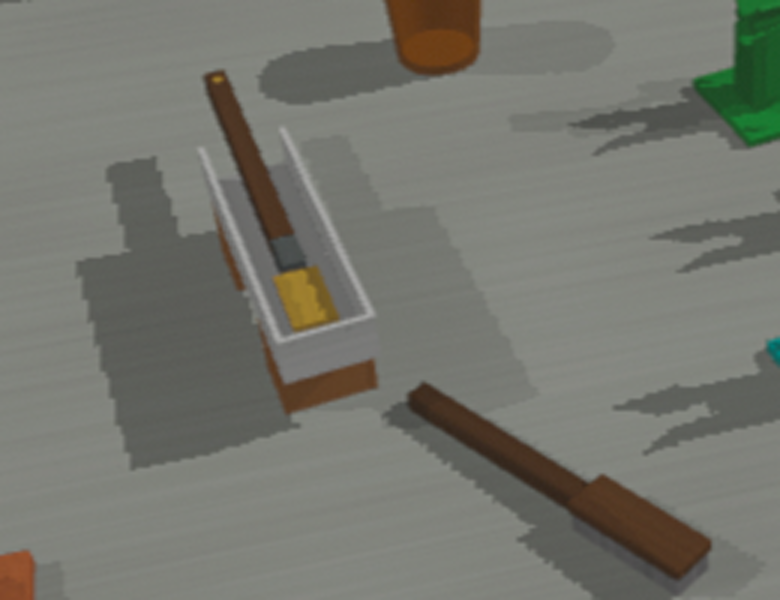

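View pics/top13.png

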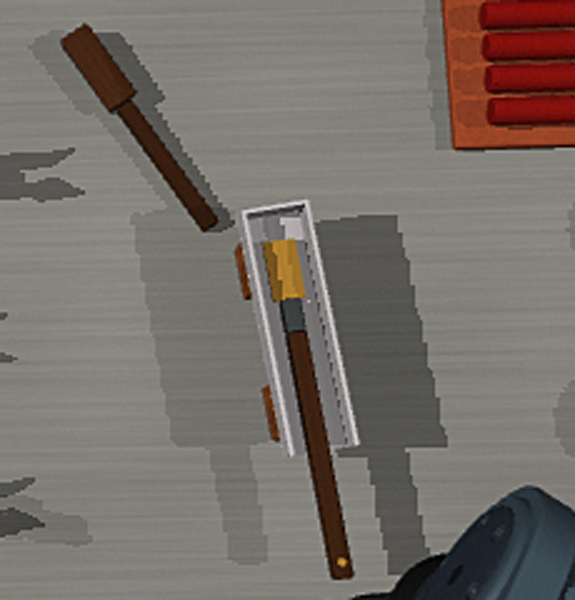

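```bash
python3 - <<'E'
from h import *
dot=tri((100+217/3,180+79/3),(330+342/2.5,130+562/2.5))
tip=tri((100+319/3,180+324/3),(330+281/2.5,130+240/2.5))
v=dot-tip;print(dot,tip,np.hypot(v[0],v[1]),np.degrees(np.arctan2(-v[1],-v[0])))
o=dot+(tip-dot)*(114/239);d=o[:2]-np.array([.6255,-.131]);u=np.radians(8)
print("origin in guard",d@[np.cos(u),np.sin(u)],d@[-np.sin(u),np.cos(u)])
from bench import ctrl
print(ctrl.hand_in())
E
```

```text
[ 0.45521651 -0.15318954  0.0558192 ] [ 0.69200688 -0.12226026  0.04853827] 0.23880179848711258 7.441774980623805
origin in guard -0.057814435100805625 0.000615543077240951
the job is handed in; nothing more can be done
None
```

I took the scraper by the blade half, pressed it level into the gold-jawed clip and let go. I then took it by the handle half, lifted it out, and laid it in the guard with the blade at the closed end. The job was handed in at about 18 s of the 64 s allowed; it returned no verdict.

**Clip check:** after pressing, the brass dot on the handle measured z = 0.066 m, which puts the underside at 0.050 m on the seat. The middle was within about 2 mm of the clip's. Pictures after release showed it level and barely moved.

**Guard check, after release:**

| Measure | Result | Required |
|---|---|---|
| Scraper origin along the guard | −58 mm | −22 to −75 mm |
| Sideways from the guard's middle | about 1 mm | within 18 mm |
| Angle to the guard | within about 1° | within 11° |
| Dot height | 0.056 m (underside 0.040 m) | underside 0.034 to 0.050 m |

- **Robot clear:** the gripper stood open at about 0.18 m height, clear of the scraper.
- **Brush:** it looks unmoved in both cameras. I did not measure its position.
- **Disagreement:** the two cameras differed by 3–4 mm. I checked against the fingers in the picture and relied mainly on the top camera sideways.

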